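# Find the paddle that fits, then hold the pulse switch

## Robot

A 6-joint arm with a two-finger parallel gripper is mounted at the origin on a cart in front of the work surface, level with it; the furniture and walls round the work are solid. World frame = base frame: x ahead of the robot, y to its left, z up, the work surface at z = 0. Lengths are in m, angles in rad, forces in N, time in s.
With the tool pointing down it reaches from about 0.4 to 0.825 m from the base axis. Payload 7 kg.
Tool frame: the origin (TCP) lies at the very end of the fingers, on their centre line; the grasp point (between the pads) lies 19 mm behind it; z points along the fingers, y is the line along which they close (so a half turn about z gives the same grasp; the last joint's range is limited). The gripper opens to 85 mm and grips with 20 to 120 N. Pads are 22 mm wide; open, the fingers measure 114 mm over their backs; the gripper's body (76 mm by 85 mm) begins 54 mm behind the grasp point. The pads swing forward as they close: fully open they stand 13 mm farther back than shut.
Start: joints at [-0.853, 0.359, 0.012, 0, -1.224, -0.288], TCP at [0.281, -0.614, 0.231] pointing down, gripper open.
Joint ranges: [-3.07, 3.07], [-1.43, 2.12], [-1.02, 1.25], [-3.03, 1.67], [-3.05, -0], [-3.03, 3.03]. Speed limits (rad/s): [2.39, 2.39, 3.01, 3.14, 3.14, 3.14].

## Interface

Orientations are given as a rotation vector (axis times angle).
In Python, from station import r, imaging gives the robot as it stands.
- The arm moves only by the tool step_arm, never from a script. Its argument "rows" is a list of rows, each a list of 6 numbers: the shift along the world's x, y, z as a fraction of full scale, then the turn, a rotation vector about the world's x, y, z as a fraction of full scale. A call has 1 to 8 rows; each row is the pose to reach, as a shift and turn from the pose commanded when the call began, turning the shorter way round; what a row does not reach only later rows make up. Full scale, the value 1, is 0.3 m for a shift and pi rad for a turn. A row lasts 1/10 s, in which the tool goes at most 50 mm and 8.59 degrees, less where a joint would pass 70% of its speed; a pose out of reach is approached as far as the arm can. A call with a number of a shift or a turn outside -1 to 1 is refused whole. A call with a gripper value outside its range is refused whole. "hand" is the opening, from -1 (shut) to 1 (fully open), set as the call begins (left out, the last holds). The fingers move at their own pace and stop on an object; "grip_force" is the grip in N (left out, the last holds). Time passes only in rows, so rows that repeat a pose let the fingers close. It gives the time, the measured TCP pose, the force, the opening and the grip force at its end, in the units of the state.
- r.get_state(): the state, without advancing time (a new reading comes with each control period).
- imaging.snapshot(name): name is "scene" or "top"; returns the picture (400x640x3 uint8, blue, green, red); there is no depth.
- imaging.camera_params(name): a dict with "K" (3x3 intrinsics, pixels), "extrinsics" (4x4, takes a point from camera to world coordinates). Camera axes: x right, y up, looking along -z (the intrinsics and any distortion apply to the point x, -y, -z); pixel columns grow to the right and rows downward; lengths in m; the calibration is good to about 2 mm. A picture is of the moment at which its call begins. camera_params takes no time and is no camera call.
- r.hand_in(): hands the job in; it is judged then, once.
The state is a dict: "t": time; "joint_pos": joint angles; "joint_velocities": joint speeds; "joint_torque": joint torques, N m; "tcp_pos": TCP position; "orientation": TCP orientation; "ft_force": force on the tool from outside, world axes, zero at the start; "wrist_torque": the same for the moment, N m; "finger_gap": finger opening in m; "gripper_force": force on a finger pad.
Only numpy, scipy, OpenCV 4.12 (cv2) and the standard library are available. Lean on these libraries where they do the work, as an engineer would, in place of code of your own. Each camera call takes 0.05 s, during which the arm holds its last target. There are 200 camera calls.

## Task

Two look-alike stirring paddles stand by the kitchen machine; only one is made for its drive post. Try them gently on the post, leave the one that goes right down to the bowl floor in place and stand the other upright in the steel tin, without disturbing the other things around. Only then turn the machine's switch clockwise past low and high to the third, spring-return pulse position, and finish still holding it there against the spring.

Things in the scene. Friction and masses are not known exactly. Their poses are not given: they have to be found in the camera images.
- machine: white bottom-drive kitchen machine fixed on the worktop, 176 (its x) by 266 mm (its y). Origin: under its middle; x to its back, y to its left, z up. Right: open steel bowl 166 mm across, rim 114 mm above the worktop. Left: control deck 84 mm high, rotary switch on top. Wall cupboards hang behind it: underside 480 mm above the worktop, fronts at x = 0.67 m; keep the wrist clear of them.
- post_foot (a point): on the bowl floor at the axis of the drive post, 66 mm above the worktop; axes as the machine. A seated paddle's origin lies here.
- post_top (a point): top of the upright dark steel drive post: 16 mm across, 48 mm high from the bowl floor, last 6 mm tapering to 7 mm. One paddle's bore is deep enough: it slides down until its underside rests on the bowl floor. The other's is only 22 mm deep, made for a short stub, so it stops 26 mm above the floor. Which one cannot be seen or known by name, only tried.
- dial_grip (a point): on the switch's axis, where the point between the finger pads goes: 34 mm above the deck, 2.5 mm below the top of the grip bar. x runs along the bar towards the pointer line and turns with the switch, z up. Grey bar 46 mm long, 11 mm wide, 26 mm high on a round skirt 52 mm across, whose top is 23.5 mm below this point.
- dial (a joint): angle of the rotary switch in rad, clockwise from above: 0 off, 0.4 low (detent), 0.8 high (detent), 1.2 pulse (broad black mark), stop at 1.3. A spring turns it back all the way (about 0.11 N m at 1.2); it takes about 0.2 N m to pass a detent. Let go at pulse, it springs back to high.
- paddle_a: grey stirring paddle, 90 g; looks just like paddle_b, only the bore differs (see post_top), and they swap places. Origin: centre of its underside, z up. Capped round sleeve 28 mm across, 80 mm high: grip it from above, 60 mm up. At its foot two arms along its +x and -x, reaching 47 mm from the axis, 28 mm high. Bore opens downward, 20 mm across.
- paddle_b: grey stirring paddle, 90 g; looks just like paddle_a, only the bore differs (see post_top), and they swap places. Origin: centre of its underside, z up. Capped round sleeve 28 mm across, 80 mm high: grip it from above, 60 mm up. At its foot two arms along its +x and -x, reaching 47 mm from the axis, 28 mm high. Bore opens downward, 20 mm across.
- tin: shallow fixed steel tin, open above, 150 mm (its x) by 130 mm (its y), rim 29 mm high, walls 3 mm. Origin: on the worktop under its middle.
- tin_space (a point): middle of the tin's empty floor, 3 mm above the worktop; axes as the tin. The floor measures 144 by 124 mm inside the walls.
- jar_low: low jar with a grey lid, to be left where it is; origin under its middle
- tin_grey: small grey lidded tin, to be left where it is; origin under its middle
- salt_shaker: salt shaker, to be left where it is; origin under its middle

How it is judged:
By the outcome, as a careful person would: the job done as asked, in the order asked, and still so for the second after the job is handed in, while the arm keeps its last pose, push and grip.
It also fails if it takes over 72 s, if anything falls off the work surface, if the arm or the gripper's body presses on something with over 40 N, if the wrist force passes 120 N, or if a joint passes its speed limit or range.

## Working session

There is one attempt and no reset: what is moved stays moved. The work goes in short steps, Python scripts to look and compute and a tool call to move; the robot and the scene stay as the last step left them, time stands still between calls to the robot, and variables do not carry over. Pictures are saved under pics/ and viewed, at most 10 in all, crops included, and the job is handed in when it is done.

Besides the shell and the picture viewer there is one more tool, called after ">>>" as name([rows], argument=value, ...), one row to a line, values as JSON. step_arm: Moves the arm, as the interface text tells. Shift numbers are shares of 0.3 m and turn numbers shares of pi rad, none past 1 either way. Its arguments: {"type":"object","properties":{"rows":{"type":"array"},"hand":{"type":"number"},"grip_force":{"type":"number"}},"required":["rows"]}

```bash
mkdir -p pics; ls; python3 - <<'E'
from station import r, imaging
import cv2
for n in ("scene","top"):
    cv2.imwrite(f"pics/{n}0.png",imaging.snapshot(n))
    p=imaging.camera_params(n);print(n,{k:(v.tolist() if hasattr(v,'tolist') else v) for k,v in p.items()})
s=r.get_state();print(s)
E
```

```text
pics
scene {'K': [[389.84074305683305, 0.0, 324.342946666721], [0.0, 389.84074305683305, 198.32591923296158], [0.0, 0.0, 1.0]], 'extrinsics': [[-0.5062346153339987, 0.38116021113225745, -0.7735912406996678, -0.5312169410988852], [-0.8623523564400106, -0.2327370940325511, 0.4496463703886021, 0.6697779584507817], [-0.008656071857303726, 0.8947347866887128, 0.44651397952259547, 0.7306061763559661], [0.0, 0.0, 0.0, 1.0]]}
top {'K': [[469.4279733178336, 0.0, 320.4579606863751], [0.0, 469.4279733178336, 202.12749862935084], [0.0, 0.0, 1.0]], 'extrinsics': [[-0.01362745519167104, 0.9928297262916042, -0.11875785050571258, 0.3690325754050552], [-0.9997129773061476, -0.015868834583663, -0.017948345178163697, 0.01834059894018174], [-0.019704199315810023, 0.11847917403786422, 0.9927610134612601, 1.5710910169292258], [0.0, 0.0, 0.0, 1.0]]}
{'t': 0.1, 'joint_pos': array([-8.52881964e-01,  3.59330586e-01,  1.11412206e-02, -3.18643898e-04,
       -1.22409514e+00, -2.88089340e-01]), 'joint_velocities': array([-0.00076576, -0.00140736,  0.00312154,  0.00068259, -0.00093867,
        0.0003851 ]), 'joint_torque': array([-2.30731486e-03, -5.84763873e+01,  2.94105542e+01,  6.95451021e+00,
       -3.19987405e-03,  2.22567650e-05]), 'tcp_pos': array([ 0.28106987, -0.61321798,  0.23044161]), 'orientation': array([ 6.69718516e-01, -3.06891159e+00, -2.27461498e-03]), 'ft_force': array([-0.34505392, -0.56070415, -0.00671337]), 'wrist_torque': array([-0.01878617,  0.0230905 ,  0.01517605]), 'gripper_force': 0.0, 'finger_gap': 0.08550403548272381}
```

View pics/scene0.png

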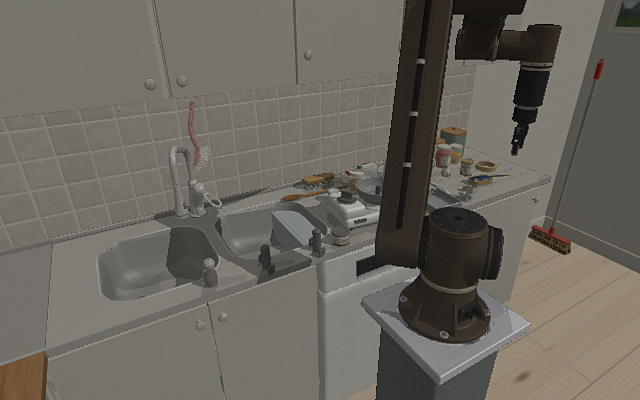

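View pics/top0.png

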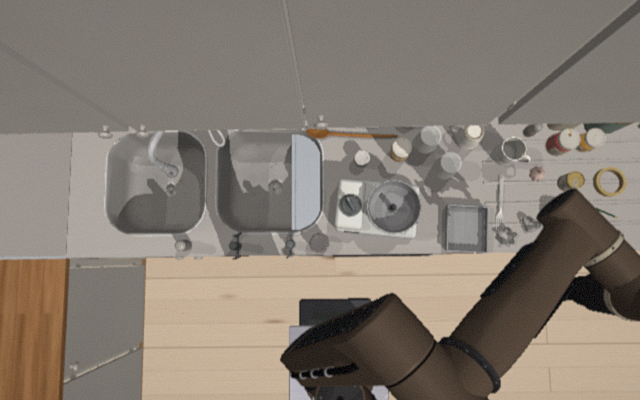

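The top view shows the machine at about (378,208), the bowl at (393,206), the switch at (349,204), the tin at (467,228) and possible paddles near (505,233) and (528,222). I'll enlarge these.

```bash
python3 - <<'E'
import cv2,numpy as np
t=cv2.imread("pics/top0.png")[118:262,325:555]
a=cv2.resize(t,(800,501),interpolation=cv2.INTER_CUBIC)
cv2.imwrite("pics/topc.png",cv2.convertScaleAbs(a,alpha=1.2))
E
```

```text
(no output)
```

View pics/topc.png

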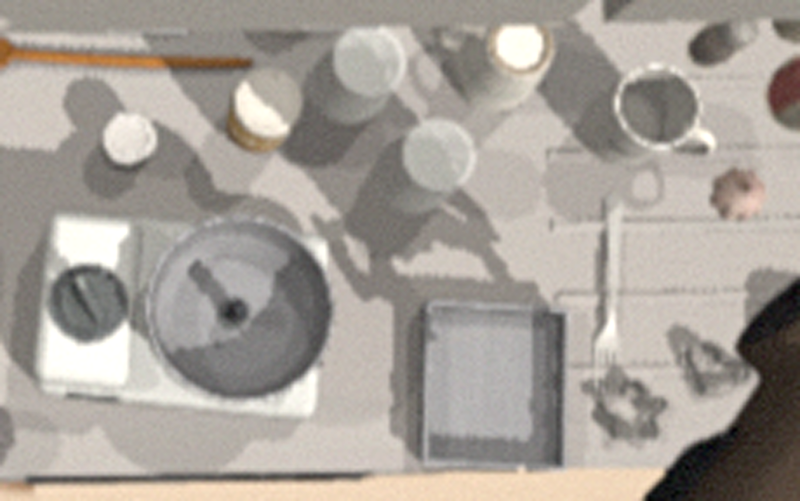

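The paddles aren't in view, so they are probably hidden by the arm. I'll move it over to the left and look again.

>>> step_arm([
  [0.08,0.16,0.1,0,0,0],
  [0.16,0.32,0.2,0,0,0],
  [0.24,0.48,0.3,0,0,0],
  [0.32,0.64,0.4,0,0,0],
  [0.4,0.8,0.45,0,0,0],
  [0.45,0.9,0.5,0,0,0],
  [0.5,1,0.5,0,0,0],
], hand=1)

```text
t: 0.8
tcp_pos: [0.4231, -0.3295, 0.3788]
orientation: [-0.669, 3.068, -0.002]
ft_force: [2.0, 0.2, 0.2]
finger_gap: 0.0853
gripper_force: 0.0
```

>>> step_arm([
  [0,0.16,0,0,0,0],
  [0,0.32,0,0,0,0],
  [0,0.48,0,0,0,0],
  [0,0.64,0,0,0,0],
  [0,0.8,0,0,0,0],
  [0,0.95,0,0,0,0],
  [0,1,0,0,0,0],
])

```text
t: 1.5
tcp_pos: [0.422, -0.0279, 0.3771]
orientation: [-0.675, 3.068, 0.001]
ft_force: [-0.2, -1.1, 0.4]
finger_gap: 0.0857
gripper_force: 0.0
```

>>> step_arm([
  [0,0.16,0,0,0,0],
  [0,0.32,0,0,0,0],
  [0,0.48,0,0,0,0],
  [0,0.64,0,0,0,0],
  [0,0.8,0,0,0,0],
  [0,0.95,0,0,0,0],
  [0,1,0,0,0,0],
])

```text
t: 2.2
tcp_pos: [0.422, 0.2725, 0.376]
orientation: [0.673, -3.067, 0.001]
ft_force: [-0.8, -0.2, -0.5]
finger_gap: 0.085
gripper_force: 0.0
```

```bash
python3 - <<'E'
from station import r, imaging
import cv2,numpy as np
print(r.get_state())
t=imaging.snapshot("top");s=imaging.snapshot("scene")
cv2.imwrite("pics/top1.png",t);cv2.imwrite("pics/scene1.png",s)
a=cv2.resize(t[112:272],None,fx=1.25,fy=1.25,interpolation=cv2.INTER_CUBIC)
b=cv2.resize(s[120:280,290:560],(640,379),interpolation=cv2.INTER_CUBIC)
c=np.zeros((579,800,3),np.uint8);c[:200]=a;c[200:,:640]=b
cv2.imwrite("pics/c1.png",c)
E
```

```text
{'t': 2.2, 'joint_pos': array([ 9.64720436e-01,  6.95828204e-03, -1.03334092e-01, -5.57767087e-04,
       -1.46225100e+00, -2.10313696e+00]), 'joint_velocities': array([ 0.152511  ,  0.11648985,  0.12029876,  0.00433129, -0.01627605,
       -0.14805683]), 'joint_torque': array([ -0.23090014, -32.33656883,  31.58974886,   7.45208189,
         0.16771036,  -0.22741368]), 'tcp_pos': array([0.42195825, 0.27246742, 0.37595179]), 'orientation': array([ 6.73453386e-01, -3.06686365e+00,  1.22888879e-03]), 'ft_force': array([-0.80721152, -0.15787626, -0.48116374]), 'wrist_torque': array([-0.10060413, -0.02822238,  0.01770389]), 'gripper_force': 0.0, 'finger_gap': 0.08499938860493188}
```

View pics/c1.png

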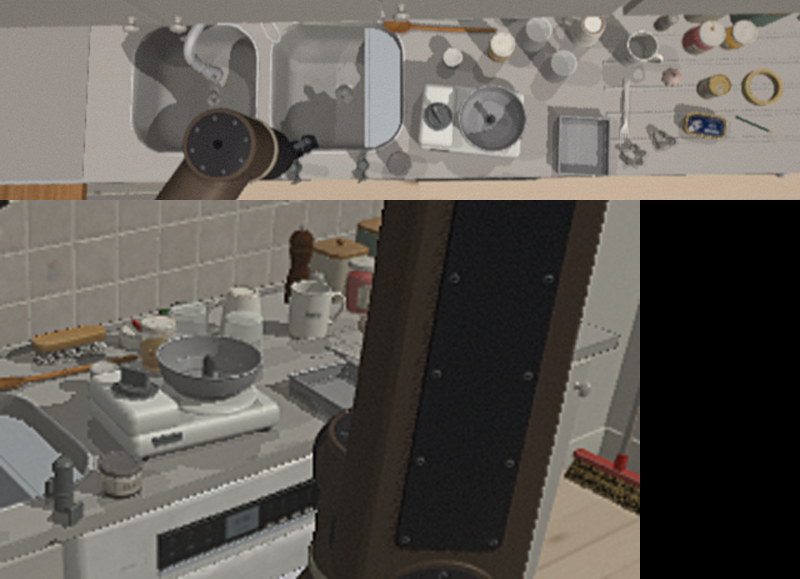

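The paddles look like the two dark objects at top0 (236,243) and (290,243), standing along the front edge. I'll enlarge those in both views.

```bash
python3 - <<'E'
import cv2,numpy as np
t=cv2.imread("pics/top0.png");s=cv2.imread("pics/scene0.png")
c=np.zeros((600,800,3),np.uint8)
c[:300]=cv2.resize(t[218:263,225:345],(800,300),interpolation=cv2.INTER_CUBIC)
c[300:]=cv2.resize(s[215:282,190:369],(800,300),interpolation=cv2.INTER_CUBIC)
cv2.imwrite("pics/c2.png",cv2.convertScaleAbs(c,alpha=1.5))
E
```

```text
(no output)
```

View pics/c2.png

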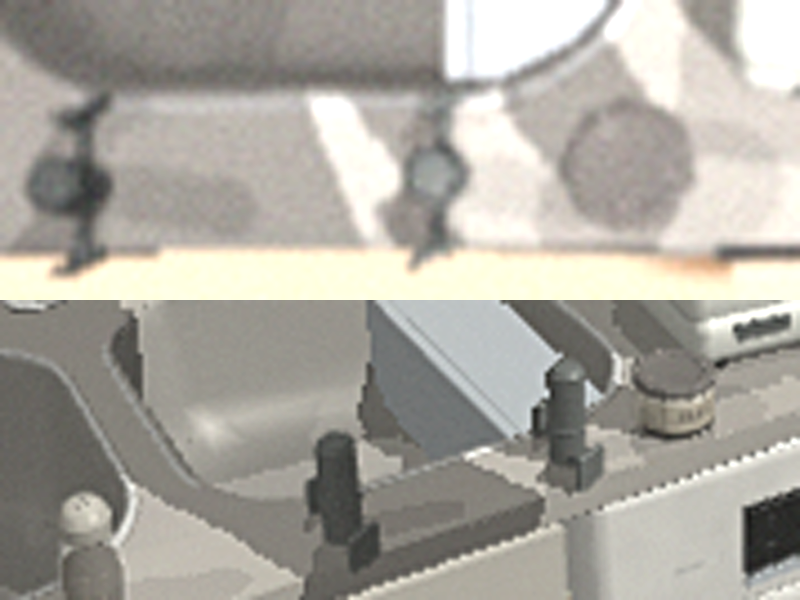

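The pictures confirm two dark paddles with their arms along world x. Caps are at top (233,246) and (290,243.5), and at scene (265,246) and (317,230). The low jar is at top (319,243). Next I'll enlarge the machine and measure.

```bash
cat > h.py <<'E'
import cv2,numpy as np
from station import r, imaging
P={n:imaging.camera_params(n) for n in("top","scene")}
def ray(n,u,v):
    K=P[n]["K"];E=np.array(P[n]["extrinsics"])
    d=np.linalg.inv(K)@[u,v,1];d=E[:3,:3]@[d[0],-d[1],-d[2]]
    return E[:3,3],d
def at(n,u,v,z):
    o,d=ray(n,u,v);return o+d*(z-o[2])/d[2]
def tri(t,s):
    A=[];b=[]
    for n,p in(("top",t),("scene",s)):
        o,d=ray(n,*p);d=d/np.linalg.norm(d);M=np.eye(3)-np.outer(d,d);A.append(M);b.append(M@o)
    return np.linalg.lstsq(np.vstack(A),np.hstack(b),rcond=None)[0]
def proj(n,p):
    K=np.array(P[n]["K"]);E=np.array(P[n]["extrinsics"]);c=E[:3,:3].T@(np.array(p)-E[:3,3])
    q=K@[c[0],-c[1],-c[2]];return q[:2]/q[2]
E
python3 - <<'E'
from h import *
np.set_printoptions(precision=4,suppress=True)
for k,t,s in(("L",(232.3,245.3),(265.2,246.2)),("R",(289.8,243.1),(316.5,230.1))):
    print(k,at("top",*t,.08),at("scene",*s,.08),tri(t,s))
T=lambda u,v:(225+(u+.5)/6.667-.5,218+(v+.5)/6.667-.5)
for p in((95,103),(78,262),(440,95),(430,258)):print("arm",at("top",*T(*p),.028))
C=lambda u,v:(325+(u+.5)/3.478-.5,118+(v+.5)/3.478-.5)
print("bowl",at("top",*C(240.5,308),.114),"post",at("top",*C(234,311),.114),at("scene",378.6,189.6,.114))
print("dial",at("top",*C(90,303),.09))
for p,z in(((57,213),.084),((40,388),.084),((316,414),.05)):print("mach",at("top",*C(*p),z))
for p in((427,305),(566,313),(424,466),(562,466)):print("tin",at("top",*C(*p),.029))
t=cv2.imread("pics/top0.png");s=cv2.imread("pics/scene1.png")
c=np.zeros((600,800,3),np.uint8)
c[:600,:430]=0
c[:370,:480]=cv2.resize(t[170:244,332:428],(480,370),interpolation=cv2.INTER_CUBIC)
c[:,480:]=cv2.resize(t[195:255,442:474],(320,600),interpolation=cv2.INTER_CUBIC)
c[370:,:460]=cv2.resize(s[172:218,322:414],(460,230),interpolation=cv2.INTER_CUBIC)
cv2.imwrite("pics/c3.png",cv2.convertScaleAbs(c,alpha=1.4))
E
```

```text
L [0.4138 0.3272 0.08  ] [0.4107 0.3296 0.08  ] [0.414  0.328  0.0775]
R [0.4181 0.1443 0.08  ] [0.4119 0.1519 0.08  ] [0.4192 0.1461 0.0743]
arm [0.4554 0.3168 0.028 ]
arm [0.3774 0.3246 0.028 ]
arm [0.4568 0.1459 0.028 ]
arm [0.3769 0.1513 0.028 ]
bowl [ 0.5269 -0.1835  0.114 ] post [ 0.5243 -0.1776  0.114 ] [ 0.4948 -0.159   0.114 ]
dial [ 0.5363 -0.0501  0.09  ]
mach [ 0.6209 -0.0218  0.084 ]
mach [ 0.4598 -0.0033  0.084 ]
mach [ 0.434  -0.2589  0.05  ]
tin [ 0.5362 -0.3712  0.029 ]
tin [ 0.5265 -0.5013  0.029 ]
tin [ 0.3849 -0.3615  0.029 ]
tin [ 0.3831 -0.4896  0.029 ]
```

View pics/c3.png

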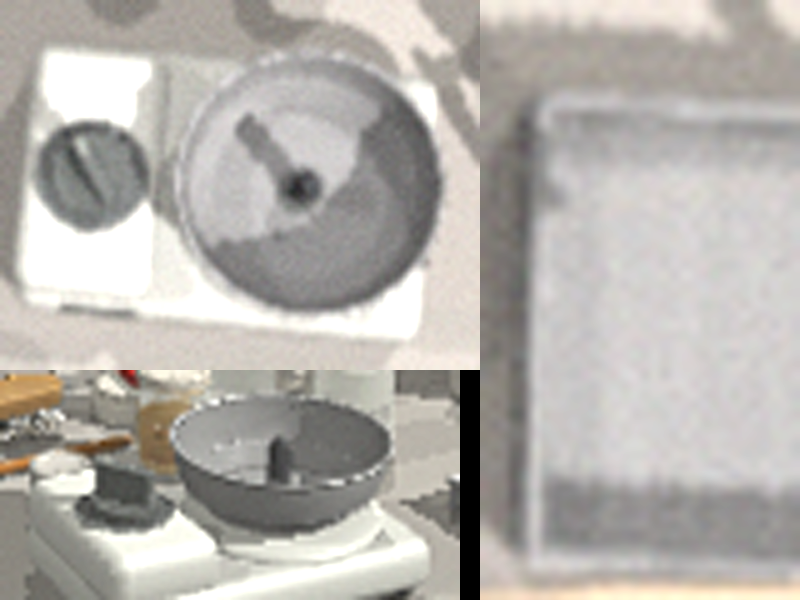

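```bash
python3 - <<'E'
from h import *
np.set_printoptions(precision=4,suppress=True)
C=lambda u,v:(332+(u+.5)/5-.5,170+(v+.5)/5-.5)
S=lambda u,v:(322+(u+.5)/5-.5,172+(v-370+.5)/5-.5)
print("bowl",at("top",*C(309.5,179),.114),at("scene",*S(281.5,440),.114),tri(C(309.5,179),S(281.5,440)))
print("post",at("top",*C(300,187),.114),at("scene",*S(279,439),.114),tri(C(300,187),S(279,439)))
b=at("top",*C(309.5,179),.114)
ex=np.array([np.cos(-.1),np.sin(-.1),0])
for z in(.066,.114):
  p=proj("top",[b[0],b[1],z]);print("if bowl centre", z,(p-[332,170]+.5)*5-.5)
  p=proj("scene",[b[0],b[1],z]);print((p-[322,172]+.5)*5-.5+[0,370])
print("dial skirt",at("top",*C(93,176),.0945))
print("dial bar ends",at("top",*C(76,143),.1205),at("top",*C(102,205),.1205))
print("scene dial bar top",at("scene",*S(97,466),.1205),at("scene",*S(153,480),.1205))
# ellipse check: rim points predicted in both views
for n,f in(("top",lambda p:(p-[332,170]+.5)*5-.5),("scene",lambda p:(p-[322,172]+.5)*5-.5+[0,370])):
  q=np.array([f(proj(n,[b[0]+.083*np.cos(a),b[1]+.083*np.sin(a),.114])) for a in np.linspace(0,6.28,60)])
  print(n,q.min(0),q.max(0))
E
```

```text
bowl [ 0.5294 -0.1827  0.114 ] [ 0.5244 -0.1785  0.114 ] [ 0.5299 -0.183   0.1108]
post [ 0.5245 -0.1766  0.114 ] [ 0.5269 -0.178   0.114 ] [ 0.5245 -0.1763  0.1153]
if bowl centre 0.066 [299.4424 187.3255]
[278.6118 493.1994]
if bowl centre 0.114 [309.5 179. ]
[281.9026 436.4524]
dial skirt [ 0.5357 -0.0489  0.0945]
dial bar ends [ 0.5536 -0.0376  0.1205] [ 0.5145 -0.0529  0.1205]
scene dial bar top [ 0.5471 -0.0275  0.1205] [ 0.5065 -0.0491  0.1205]
top [176.1815  47.4733] [443.3164 312.2125]
scene [172.2109 393.1554] [392.932  484.2942]
```

>>> step_arm([
  [-0.027,0.1,-0.15,0,0,0],
  [-0.027,0.178,-0.3,0,0,0],
  [-0.027,0.178,-0.45,0,0,0],
  [-0.027,0.178,-0.6,0,0,0],
  [-0.027,0.178,-0.75,0,0,0],
  [-0.027,0.178,-0.75,0,0,0],
  [-0.027,0.178,-0.75,0,0,0],
], hand=0.3, grip_force=30)

```text
t: 3.0
tcp_pos: [0.4151, 0.3218, 0.1532]
orientation: [0.67, -3.069, 0.002]
ft_force: [0.5, 1.3, 1.1]
finger_gap: 0.0555
gripper_force: 0.0
```

```bash
python3 - <<'E'
from h import *
t=imaging.snapshot("top");s=imaging.snapshot("scene")
c=np.zeros((600,800,3),np.uint8)
c[:300]=cv2.resize(t[218:263,205:325],(800,300),interpolation=cv2.INTER_CUBIC)
c[300:]=cv2.resize(s[205:272,190:369],(800,300),interpolation=cv2.INTER_CUBIC)
cv2.imwrite("pics/c4.png",cv2.convertScaleAbs(c,alpha=1.5))
E
```

```text
(no output)
```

View pics/c4.png

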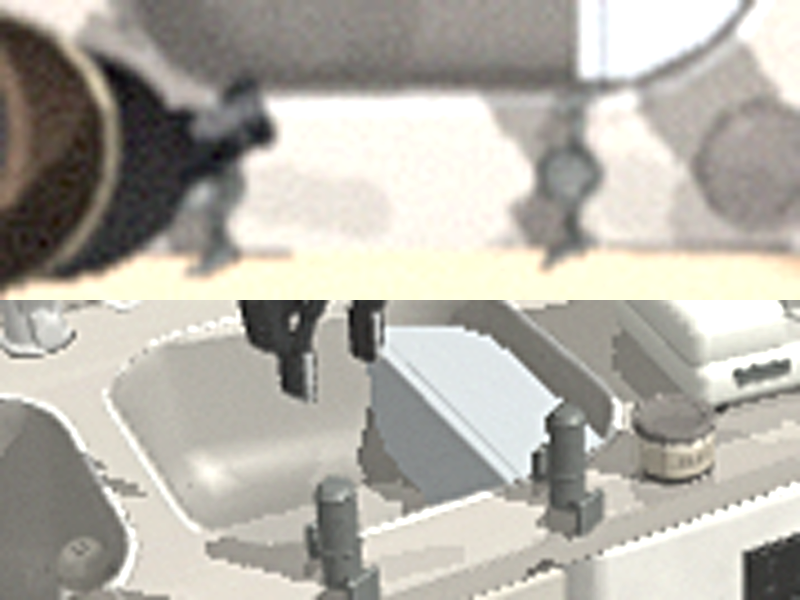

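The fingers straddle the left paddle, at scene crop (300,390) and (368,350) over the cap at (337,490). Now I'll go down and close.

>>> step_arm([
  [0,0.013,-0.07,0,0,0],
  [0,0.013,-0.14,0,0,0],
  [0,0.013,-0.21,0,0,0],
  [0,0.013,-0.28,0,0,0],
  [0,0.013,-0.34,0,0,0],
  [0,0.013,-0.373,0,0,0],
  [0,0.013,-0.373,0,0,0],
])

```text
t: 3.8
tcp_pos: [0.4149, 0.3268, 0.0408]
orientation: [-0.67, 3.069, 0.001]
ft_force: [-0.9, -0.4, 0.3]
finger_gap: 0.0558
gripper_force: 0.0
```

>>> step_arm([
  [0,0,0,0,0,0],
  [0,0,0,0,0,0],
  [0,0,0,0,0,0],
  [0,0,0,0,0,0],
  [0,0,0,0,0,0],
  [0,0,0,0,0,0],
], hand=-1, grip_force=30)

```text
t: 4.4
tcp_pos: [0.4153, 0.3275, 0.0417]
orientation: [-0.67, 3.067, 0.003]
ft_force: [0.0, 0.6, 6.9]
finger_gap: 0.0275
gripper_force: 29.5
```

>>> step_arm([
  [0,0,0.08,0,0,0],
  [0,0,0.2,0,0,0],
  [0,0,0.35,0,0,0],
  [0,0,0.5,0,0,0],
  [0,0,0.65,0,0,0],
  [0,0,0.73,0,0,0],
])

```text
t: 5.0
tcp_pos: [0.4152, 0.3269, 0.2638]
orientation: [-0.669, 3.065, 0.005]
ft_force: [0.2, 0.9, -0.3]
finger_gap: 0.0273
gripper_force: 29.9
```

>>> step_arm([
  [0.03,-0.12,0,0,0,0],
  [0.06,-0.25,0,0,0,0],
  [0.09,-0.4,0,0,0,0],
  [0.12,-0.55,0,0,0,0],
  [0.15,-0.7,0,0,0,0],
  [0.18,-0.85,0,0,0,0],
  [0.21,-1,0,0,0,0],
])

```text
t: 5.7
tcp_pos: [0.4771, 0.0245, 0.2596]
orientation: [-0.67, 3.069, 0.001]
ft_force: [0.7, 0.1, -1.9]
finger_gap: 0.0274
gripper_force: 29.9
```

>>> step_arm([
  [0.04,-0.15,0,0,0,0],
  [0.08,-0.3,0,0,0,0],
  [0.12,-0.45,0,0,0,0],
  [0.15,-0.58,0,0,0,0],
  [0.163,-0.66,0,0,0,0],
  [0.163,-0.69,0,0,0,0],
  [0.163,-0.69,0,0,0,0],
  [0.163,-0.69,0,0,0,0],
])

```text
t: 6.5
tcp_pos: [0.526, -0.1801, 0.2593]
orientation: [0.67, -3.069, -0.001]
ft_force: [-0.8, -0.5, -1.3]
finger_gap: 0.0275
gripper_force: 29.9
```

```bash
python3 - <<'E'
from h import *
s=r.get_state();print(s["tcp_pos"],s["ft_force"],s["wrist_torque"],s["finger_gap"])
t=imaging.snapshot("top");s=imaging.snapshot("scene")
c=np.zeros((600,800,3),np.uint8)
c[:300]=cv2.resize(t[160:235,310:510],(800,300),interpolation=cv2.INTER_CUBIC)
c[300:]=cv2.resize(s[132:222,290:530],(800,300),interpolation=cv2.INTER_CUBIC)
cv2.imwrite("pics/c5.png",cv2.convertScaleAbs(c,alpha=1.4))
E
```

```text
[ 0.52602659 -0.18008931  0.25926305] [-0.78471626 -0.51076218 -1.30630139] [ 0.01817145 -0.00823631  0.01920865] 0.027478702402184668
```

View pics/c5.png

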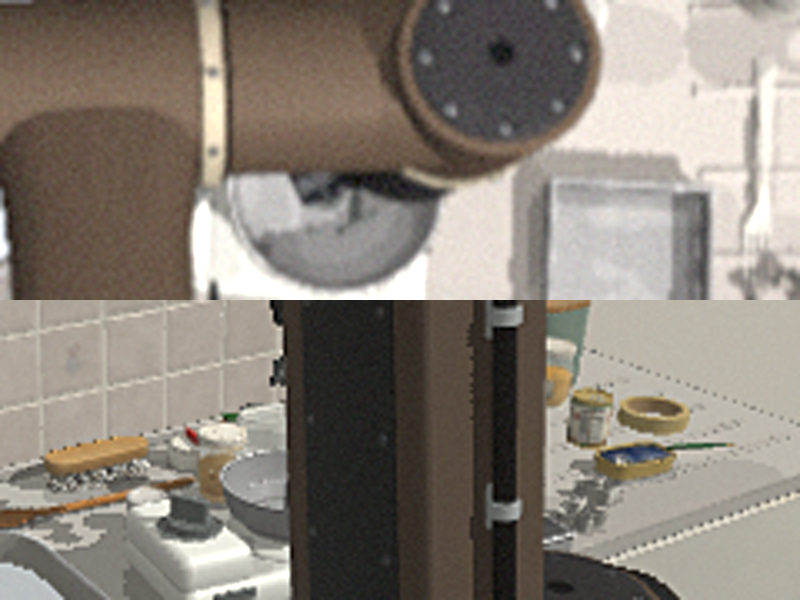

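The arm hides the bowl in both views, so I'll go by height and force. Contact at TCP z of about 0.156 means a miss, 0.134 the short bore and 0.108 seated.

>>> step_arm([
  [0.003,0,-0.1,0,0,0],
  [0.003,0,-0.2,0,0,0],
  [0.003,0,-0.28,0,0,0],
  [0.003,0,-0.32,0,0,0],
  [0.003,0,-0.335,0,0,0],
  [0.003,0,-0.345,0,0,0],
  [0.003,0,-0.355,0,0,0],
  [0.003,0,-0.36,0,0,0],
])

```text
t: 7.4
tcp_pos: [0.5278, -0.1806, 0.1519]
orientation: [-0.67, 3.068, -0.001]
ft_force: [-0.2, -0.6, -0.9]
finger_gap: 0.027
gripper_force: 29.9
```

>>> step_arm([
  [0,0,-0.012,0,0,0],
  [0,0,-0.024,0,0,0],
  [0,0,-0.034,0,0,0],
  [0,0,-0.034,0,0,0],
])

```text
t: 7.8
tcp_pos: [0.527, -0.1807, 0.1406]
orientation: [0.67, -3.069, -0.0]
ft_force: [0.3, 0.1, -1.8]
finger_gap: 0.0273
gripper_force: 29.9
```

>>> step_arm([
  [0,0,-0.01,0,0,0],
  [0,0,-0.02,0,0,0],
  [0,0,-0.027,0,0,0],
  [0,0,-0.027,0,0,0],
])

```text
t: 8.2
tcp_pos: [0.527, -0.1806, 0.1325]
orientation: [0.67, -3.069, -0.0]
ft_force: [0.1, 0.1, -1.2]
finger_gap: 0.0272
gripper_force: 29.9
```

>>> step_arm([
  [0,0,-0.01,0,0,0],
  [0,0,-0.015,0,0,0],
  [0,0,-0.015,0,0,0],
])

```text
t: 8.5
tcp_pos: [0.5271, -0.1806, 0.1282]
orientation: [0.67, -3.069, -0.0]
ft_force: [-0.6, -0.5, -1.6]
finger_gap: 0.0275
gripper_force: 29.9
```

>>> step_arm([
  [0,0,-0.015,0,0,0],
  [0,0,-0.03,0,0,0],
  [0,0,-0.045,0,0,0],
  [0,0,-0.055,0,0,0],
  [0,0,-0.055,0,0,0],
])

```text
t: 9.0
tcp_pos: [0.5269, -0.1806, 0.1113]
orientation: [0.67, -3.068, -0.0]
ft_force: [-0.2, 0.2, -0.9]
finger_gap: 0.0271
gripper_force: 29.9
```

>>> step_arm([
  [0,0,-0.005,0,0,0],
  [0,0,-0.01,0,0,0],
  [0,0,-0.013,0,0,0],
  [0,0,-0.013,0,0,0],
])

```text
t: 9.4
tcp_pos: [0.5272, -0.1806, 0.108]
orientation: [0.67, -3.069, -0.0]
ft_force: [0.8, 1.2, -2.0]
finger_gap: 0.0274
gripper_force: 29.9
```

>>> step_arm([
  [0,0,-0.004,0,0,0],
  [0,0,-0.008,0,0,0],
  [0,0,-0.008,0,0,0],
])

```text
t: 9.7
tcp_pos: [0.5279, -0.1806, 0.1072]
orientation: [-0.671, 3.068, -0.001]
ft_force: [-3.9, 1.8, 9.9]
finger_gap: 0.0271
gripper_force: 31.1
```

>>> step_arm([
  [0,0,0.012,0,0,0],
  [0.012,0,0.012,0,0,0],
  [0.018,0,0.012,0,0,0],
  [0.018,0,0.012,0,0,0],
])

```text
t: 10.1
tcp_pos: [0.5304, -0.1807, 0.1083]
orientation: [0.668, -3.065, -0.002]
ft_force: [-6.0, 0.3, 1.9]
finger_gap: 0.0274
gripper_force: 30.4
```

Floor contact came at TCP z 0.107 with 10 N, and there is sideways resistance. This is the matching paddle, seated on the post, so I'll release it there.

>>> step_arm([
  [-0.014,0,0,0,0,0],
  [-0.018,0,-0.004,0,0,0],
  [-0.018,0,-0.004,0,0,0],
])

```text
t: 10.4
tcp_pos: [0.5274, -0.1806, 0.1079]
orientation: [-0.67, 3.069, -0.0]
ft_force: [-0.0, -0.0, -0.0]
finger_gap: 0.0273
gripper_force: 30.0
```

>>> step_arm([
  [0,0,0,0,0,0],
  [0,0,0,0,0,0],
  [0,0,0,0,0,0],
  [0,0,0.06,0,0,0],
  [0,0,0.15,0,0,0],
  [0,0,0.3,0,0,0],
  [0,0,0.42,0,0,0],
  [0,0,0.5,0,0,0],
], hand=0.3)

```text
t: 11.2
tcp_pos: [0.5281, -0.1808, 0.2614]
orientation: [-0.67, 3.066, -0.002]
ft_force: [0.3, -0.1, -0.8]
finger_gap: 0.0551
gripper_force: 0.0
```

>>> step_arm([
  [-0.05,0.14,0,0,0,0],
  [-0.1,0.28,0,0,0,0],
  [-0.15,0.42,0,0,0,0],
  [-0.2,0.56,0,0,0,0],
  [-0.25,0.7,0,0,0,0],
  [-0.3,0.85,0,0,0,0],
  [-0.35,1,0,0,0,0],
  [-0.35,1,0,0,0,0],
])

```text
t: 12.0
tcp_pos: [0.4211, 0.1238, 0.2586]
orientation: [-0.679, 3.066, 0.002]
ft_force: [-0.0, -0.2, 0.3]
finger_gap: 0.0553
gripper_force: 0.0
```

>>> step_arm([
  [-0.019,0.09,-0.05,0,0,0],
  [-0.019,0.09,-0.2,0,0,0],
  [-0.019,0.09,-0.33,0,0,0],
  [-0.019,0.09,-0.35,0,0,0],
  [-0.019,0.09,-0.35,0,0,0],
])

```text
t: 12.5
tcp_pos: [0.4166, 0.1458, 0.153]
orientation: [0.67, -3.068, 0.002]
ft_force: [0.1, -0.2, 1.1]
finger_gap: 0.0557
gripper_force: 0.0
```

```bash
python3 - <<'E'
from h import *
s=r.get_state();print(s["tcp_pos"],s["ft_force"],s["joint_pos"])
t=imaging.snapshot("top");s=imaging.snapshot("scene");cv2.imwrite("pics/top2.png",t)
c=np.zeros((600,800,3),np.uint8)
c[:300]=cv2.resize(t[180:255,285:485],(800,300),interpolation=cv2.INTER_CUBIC)
c[300:]=cv2.resize(s[172:262,240:480],(800,300),interpolation=cv2.INTER_CUBIC)
cv2.imwrite("pics/c6.png",cv2.convertScaleAbs(c,alpha=1.4))
E
```

```text
[0.41657468 0.14581538 0.15299314] [ 0.0535348  -0.2276955   1.14290018] [ 7.86684542e-01  3.99288948e-02 -5.91637804e-01  5.53932164e-04
 -9.41446538e-01 -1.92796187e+00]
```

View pics/c6.png

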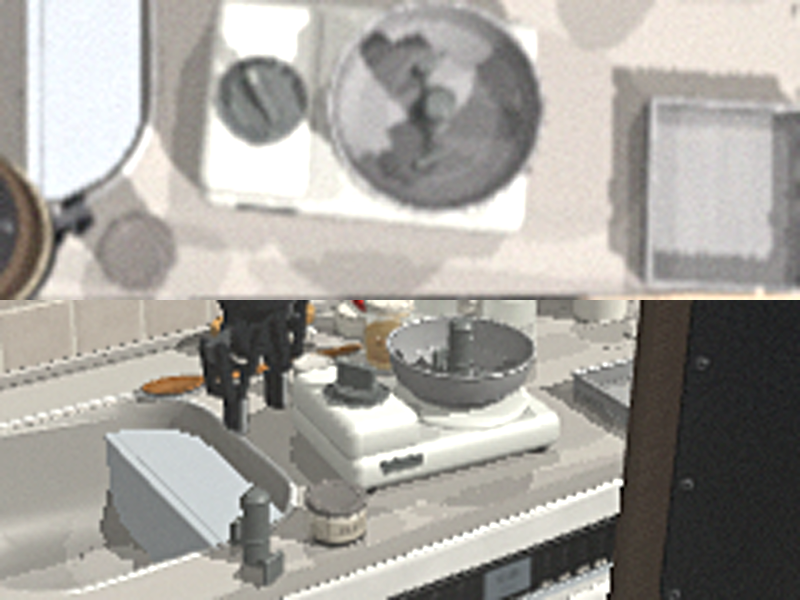

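The first paddle is seated upright in the bowl, with its sleeve at top crop (437,102) and its cap above the rim. The gripper straddles the second paddle, whose cap is at scene crop (257,495).

>>> step_arm([
  [0,0.003,-0.07,0,0,0],
  [0,0.003,-0.14,0,0,0],
  [0,0.003,-0.21,0,0,0],
  [0,0.003,-0.28,0,0,0],
  [0,0.003,-0.34,0,0,0],
  [0,0.003,-0.37,0,0,0],
  [0,0.003,-0.37,0,0,0],
])

```text
t: 13.3
tcp_pos: [0.4171, 0.1475, 0.0424]
orientation: [-0.67, 3.069, -0.0]
ft_force: [-0.3, 0.1, 1.2]
finger_gap: 0.0555
gripper_force: 0.0
```

>>> step_arm([
  [0,0,0,0,0,0],
  [0,0,0,0,0,0],
  [0,0,0,0,0,0],
  [0,0,0,0,0,0],
  [0,0,0,0,0,0],
  [0,0,0,0,0,0],
], hand=-1)

```text
t: 13.9
tcp_pos: [0.4175, 0.1481, 0.0432]
orientation: [-0.67, 3.067, 0.002]
ft_force: [-0.5, 1.3, 7.1]
finger_gap: 0.0272
gripper_force: 29.4
```

>>> step_arm([
  [0,0,0.08,0,0,0],
  [0,0,0.2,0,0,0],
  [0,0,0.35,0,0,0],
  [0,0,0.5,0,0,0],
  [0,0,0.65,0,0,0],
  [0,0,0.73,0,0,0],
])

```text
t: 14.5
tcp_pos: [0.4173, 0.1476, 0.2655]
orientation: [-0.669, 3.064, 0.004]
ft_force: [0.3, 0.1, -1.4]
finger_gap: 0.027
gripper_force: 29.9
```

>>> step_arm([
  [0.03,-0.12,0,0,0,0],
  [0.05,-0.25,0,0,0,0],
  [0.07,-0.4,0,0,0,0],
  [0.09,-0.55,0,0,0,0],
  [0.1,-0.7,0,0,0,0],
  [0.12,-0.85,0,0,0,0],
  [0.137,-1,0,0,0,0],
])

```text
t: 15.2
tcp_pos: [0.4573, -0.1546, 0.2616]
orientation: [-0.67, 3.068, 0.0]
ft_force: [2.1, 1.3, -1.3]
finger_gap: 0.0273
gripper_force: 29.9
```

>>> step_arm([
  [0,-0.15,0,0,0,0],
  [0,-0.3,0,0,0,0],
  [0,-0.45,0,0,0,0],
  [0,-0.6,0,0,0,0],
  [0,-0.75,0,0,0,0],
  [0,-0.88,0,0,0,0],
  [0,-0.93,0,0,0,0],
  [0,-0.93,0,0,0,0],
])

```text
t: 16.0
tcp_pos: [0.4569, -0.4333, 0.2602]
orientation: [0.666, -3.069, -0.002]
ft_force: [0.3, 0.4, -0.4]
finger_gap: 0.0272
gripper_force: 29.9
```

>>> step_arm([
  [0,0,-0.12,0,0,0],
  [0,0,-0.26,0,0,0],
  [0,0,-0.4,0,0,0],
  [0,0,-0.52,0,0,0],
  [0,0,-0.6,0,0,0],
  [0,0,-0.6,0,0,0],
])

```text
t: 16.6
tcp_pos: [0.4557, -0.4291, 0.0778]
orientation: [0.67, -3.065, -0.007]
ft_force: [-0.4, 0.2, -0.7]
finger_gap: 0.0271
gripper_force: 29.9
```

>>> step_arm([
  [0,0,-0.03,0,0,0],
  [0,0,-0.06,0,0,0],
  [0,0,-0.08,0,0,0],
  [0,0,-0.095,0,0,0],
  [0,0,-0.103,0,0,0],
  [0,0,-0.103,0,0,0],
])

```text
t: 17.2
tcp_pos: [0.4576, -0.4318, 0.05]
orientation: [0.67, -3.069, -0.0]
ft_force: [0.2, -0.6, -0.4]
finger_gap: 0.0274
gripper_force: 30.0
```

>>> step_arm([
  [0,0,-0.005,0,0,0],
  [0,0,-0.01,0,0,0],
  [0,0,-0.014,0,0,0],
  [0,0,-0.014,0,0,0],
  [0,0,-0.014,0,0,0],
])

```text
t: 17.7
tcp_pos: [0.4578, -0.4318, 0.0461]
orientation: [-0.67, 3.069, -0.0]
ft_force: [0.8, -0.4, -1.3]
finger_gap: 0.0274
gripper_force: 30.1
```

>>> step_arm([
  [0,0,-0.004,0,0,0],
  [0,0,-0.004,0,0,0],
])

```text
t: 17.9
tcp_pos: [0.458, -0.4319, 0.0459]
orientation: [-0.67, 3.069, -0.001]
ft_force: [-2.0, 2.9, 8.9]
finger_gap: 0.0272
gripper_force: 31.0
```

>>> step_arm([
  [0,0,0,0,0,0],
  [0,0,0,0,0,0],
  [0,0,0,0,0,0],
  [0,0,0.08,0,0,0],
  [0,0,0.2,0,0,0],
  [0,0,0.35,0,0,0],
  [0,0,0.5,0,0,0],
  [0,0,0.65,0,0,0],
], hand=0.3)

```text
t: 18.7
tcp_pos: [0.4573, -0.4316, 0.2414]
orientation: [0.67, -3.069, -0.0]
ft_force: [1.9, -0.3, 0.5]
finger_gap: 0.0552
gripper_force: 0.0
```

```bash
python3 - <<'E'
from h import *
np.set_printoptions(precision=4,suppress=True)
for f in("top0","top1","top2"):
    g=cv2.GaussianBlur(cv2.cvtColor(cv2.imread(f"pics/{f}.png"),cv2.COLOR_BGR2GRAY),(3,3),0)
    x0,y0,x1,y1=338,191,364,220; w=g[y0:y1,x0:x1]
    k=8;W=cv2.resize(w,None,fx=k,fy=k,interpolation=cv2.INTER_CUBIC)
    th,b=cv2.threshold(W,0,255,cv2.THRESH_BINARY_INV+cv2.THRESH_OTSU)
    cs=cv2.findContours(b,cv2.RETR_EXTERNAL,cv2.CHAIN_APPROX_NONE)[0]
    c=max(cs,key=cv2.contourArea);e=cv2.fitEllipse(c)
    u=x0+(e[0][0]+.5)/k-.5;v=y0+(e[0][1]+.5)/k-.5
    print(f,th,e[1],(np.array(e[1])/k),(u,v),at("top",u,v,.0945))
    # bar: dark-shadow/bright orientation inside skirt
    G=cv2.imread(f"pics/{f}.png",0)[194:216,340:362];
    print(G if f=="top1" else "")
E
```

```text
top0 148.0 (210.69981384277344, 231.1885528564453) [26.3375 28.8986] (350.7508535385132, 202.39352226257324) [ 0.5433 -0.0508  0.0945]

top1 146.0 (211.02810668945312, 230.98069763183594) [26.3785 28.8726] (350.7572193145752, 202.3930320739746) [ 0.5433 -0.0508  0.0945]
[[148 149 149 145 146 158 138 128 113 103 107 113 121 131 163 182 197 205
  171 147 147 142]
 [154 148 141 127 100  87  76  72  67  67  69  76  82  81 115 132 147 174
  156 148 153 150]
 [165 147 115  90  68  56  63  74  79  80  81  83  77  82  96 100  90 119
  134 149 150 146]
 [166 138  95  71  72  58  79 103 115 101  97  98  95  91  98  84  64  78
  106 135 152 142]
 [128 103  72  77  71  68  80 126 136 106  92  98 101 100  89  84  76  82
   87 110 139 142]
 [ 99  78  73  75  71  62  72 109 141 124  93  93  95  97  95  93  95  89
   75  87 112 140]
 [ 83  72  80  86  79  59  54  89 127 119  94  92  94  99 103  99  98  94
   73  62  93 127]
 [ 79  74  77  92  85  66  51  69  99 106  99  89 100  97  98 102 102  95
   75  64  78 114]
 [ 84  75  77 101  90  73  52  56  82  96 106  94  92  95 100 100  97  94
   78  67  
[... 652 characters left out ...]
2 128]
 [147 109  97  85  85  94 106  92  87  92  87  79  77  94  94  92  98  95
   97 109 151 159]
 [176 141 106  87  89  90  90  92  91  95  92  88  83  94  91  92  95  96
  105 142 188 190]
 [210 179 129 100  95  85  85  83  84  90  86  92  91  95  92  98  99 112
  144 183 207 204]
 [216 207 173 131 106 102  88  85  83  85  80  87  96 103  96 101 118 144
  187 215 214 208]
 [215 214 206 177 146 122 106  90  85  87  85  89 102 103 118 134 156 187
  211 217 218 209]
 [214 214 217 207 197 174 148 118 101  99  99 112 126 138 151 179 200 214
  218 217 213 208]]
top2 148.0 (211.24227905273438, 230.7957000732422) [26.4053 28.8495] (350.7551317214966, 202.37230491638184) [ 0.5434 -0.0508  0.0945]
```

>>> step_arm([
  [0.05,0.15,0,0,0,0],
  [0.09,0.3,0,0,0,0],
  [0.13,0.45,0,0,0,0],
  [0.17,0.6,0,0,0,0],
  [0.21,0.75,0,0,0,0],
  [0.23,0.9,0,0,0,0],
  [0.257,1,0,0,0,0],
  [0.257,1,0,0,0,0],
], hand=-0.2)

```text
t: 19.5
tcp_pos: [0.5356, -0.1286, 0.2398]
orientation: [-0.675, 3.067, 0.0]
ft_force: [0.6, -0.4, 0.2]
finger_gap: 0.0337
gripper_force: 0.0
```

The skirt centre and bar ridge in the pixel values give a dial axis near (0.535, -0.047) and a bar yaw of about 0.47. I'll turn the tool slightly and approach with a narrow opening.

>>> step_arm([
  [0,0.12,0,0,0,0.005],
  [0,0.22,0,0,0,0.01],
  [0,0.283,-0.05,0,0,0.015],
  [0,0.283,-0.18,0,0,0.015],
  [0,0.283,-0.29,0,0,0.015],
  [0,0.283,-0.33,0,0,0.015],
  [0,0.283,-0.33,0,0,0.015],
], hand=-0.2)

```text
t: 20.2
tcp_pos: [0.5338, -0.0475, 0.1393]
orientation: [0.74, -3.049, 0.0]
ft_force: [0.5, 0.1, 0.8]
finger_gap: 0.0342
gripper_force: 0.0
```

```bash
python3 - <<'E'
from h import *
s=r.get_state();print(s["tcp_pos"],s["orientation"],s["finger_gap"],s["joint_pos"])
t=imaging.snapshot("top");s=imaging.snapshot("scene")
c=np.zeros((600,800,3),np.uint8)
c[:250]=cv2.resize(t[180:255,300:540],(800,250),interpolation=cv2.INTER_CUBIC)
c[250:]=cv2.resize(s[150:220,310:470],(800,350),interpolation=cv2.INTER_CUBIC)
cv2.imwrite("pics/c7.png",cv2.convertScaleAbs(c,alpha=1.4))
E
```

```text
[ 0.53375372 -0.04754737  0.1393287 ] [ 7.40354123e-01 -3.04928835e+00  2.36050761e-04] 0.03418982803379356 [ 2.77201607e-01  2.14094782e-01 -4.18342936e-01  6.77739789e-06
 -9.42075444e-01 -1.37162844e+00]
```

View pics/c7.png

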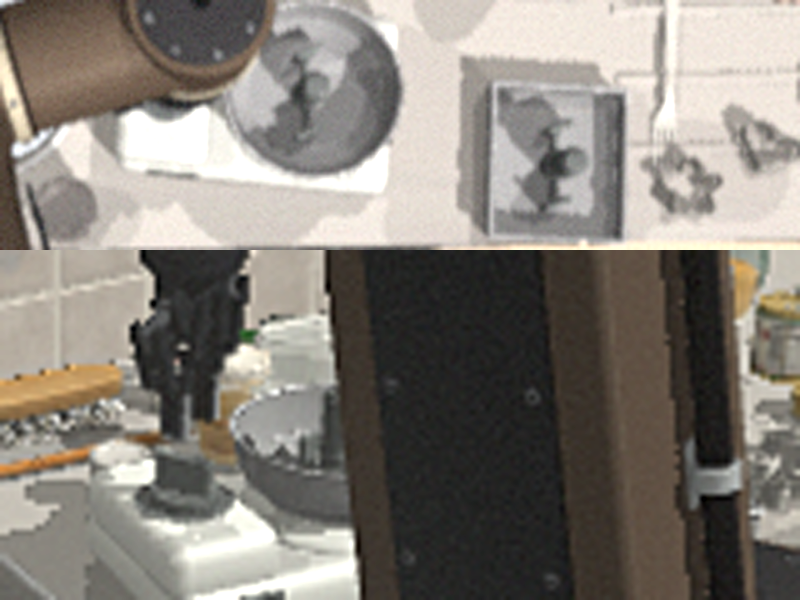

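The bad paddle stands upright in the tin, at top crop (550,160), and the good one is in the bowl at (310,85). The fingers are just above the switch bar. I'll check the alignment by projection.

```bash
python3 - <<'E'
from h import *
f=lambda p:(p-[310,150]+.5)*5-.5+[0,250]
for d in(0,.005,-.005):
  for yaw in(.47,):
    c=np.array([.5345+d*-.46,-.047+d*.89]);b=np.array([np.cos(yaw),np.sin(yaw)])*.023;n=np.array([-np.sin(yaw),np.cos(yaw)])*.0055
    print(d,[f(proj("scene",[*(c+i*b+j*n),.1205])).round().tolist() for i,j in((1,1),(-1,1),(-1,-1),(1,-1))])
E
```

```text
0 [[158.0, 452.0], [213.0, 466.0], [220.0, 461.0], [165.0, 447.0]]
0.005 [[154.0, 455.0], [210.0, 469.0], [217.0, 463.0], [162.0, 449.0]]
-0.005 [[161.0, 450.0], [216.0, 464.0], [224.0, 458.0], [169.0, 444.0]]
```

The projection fits, so I'll go down and close gently.

>>> step_arm([
  [0.003,0,-0.05,0,0,0],
  [0.003,0,-0.09,0,0,0],
  [0.003,0,-0.115,0,0,0],
  [0.003,0,-0.127,0,0,0],
  [0.003,0,-0.127,0,0,0],
])

```text
t: 20.8
tcp_pos: [0.5356, -0.0469, 0.1025]
orientation: [0.742, -3.052, 0.0]
ft_force: [-0.1, -1.0, 0.1]
finger_gap: 0.034
gripper_force: 0.0
```

>>> step_arm([
  [0,0,0,0,0,0],
  [0,0,0,0,0,0],
  [0,0,0,0,0,0],
  [0,0,0,0,0,0],
  [0,0,0,0,0,0],
], hand=-1, grip_force=20)

```text
t: 21.3
tcp_pos: [0.5361, -0.0468, 0.1032]
orientation: [-0.742, 3.052, -0.0]
ft_force: [-0.4, -0.1, 4.5]
finger_gap: 0.0102
gripper_force: 26.2
```

```bash
python3 - <<'E'
from h import *
s=r.get_state();print({k:np.round(s[k],4) for k in s})
E
```

```text
{'t': np.float64(21.3), 'joint_pos': array([ 2.7750e-01,  2.5640e-01, -4.5950e-01,  4.0000e-04, -8.5390e-01,
       -1.3714e+00]), 'joint_velocities': array([-0.0001,  0.0005, -0.0003, -0.0004, -0.0006, -0.0011]), 'joint_torque': array([ 4.10000e-01, -4.21780e+01,  2.23293e+01,  4.76730e+00,
        2.25400e-01, -3.63000e-02]), 'tcp_pos': array([ 0.5361, -0.0468,  0.1032]), 'orientation': array([-7.4220e-01,  3.0517e+00, -4.0000e-04]), 'ft_force': array([-0.421 , -0.1368,  4.5174]), 'wrist_torque': array([-0.2989,  0.1583,  0.0302]), 'gripper_force': np.float64(26.2079), 'finger_gap': np.float64(0.0102)}
```

The grip is centred with no side force, but it is 4 mm high. I'll reopen a little, lower and grip more firmly.

>>> step_arm([
  [0,0,0,0,0,0],
  [0,0,0,0,0,0],
  [0,0,-0.007,0,0,0],
  [0,0,-0.013,0,0,0],
  [0,0,-0.013,0,0,0],
], hand=-0.5)

```text
t: 21.8
tcp_pos: [0.5353, -0.0468, 0.0983]
orientation: [0.742, -3.052, -0.0]
ft_force: [-1.1, -0.2, -0.1]
finger_gap: 0.0214
gripper_force: 0.0
```

>>> step_arm([
  [0,0,0,0,0,0],
  [0,0,0,0,0,0],
  [0,0,0,0,0,0],
  [0,0,0,0,0,0],
  [0,0,0,0,0,0],
], hand=-1, grip_force=60)

```text
t: 22.3
tcp_pos: [0.5356, -0.047, 0.0987]
orientation: [0.742, -3.052, 0.0]
ft_force: [0.5, -2.8, -2.4]
finger_gap: 0.0097
gripper_force: 59.0
```

>>> step_arm([
  [0,0,0,0,0,-0.025],
  [0,0,0,0,0,-0.05],
  [0,0,0,0,0,-0.075],
  [0,0,0,0,0,-0.1],
  [0,0,0,0,0,-0.125],
  [0,0,0,0,0,-0.127],
  [0,0,0,0,0,-0.127],
])

```text
t: 23.0
tcp_pos: [0.5354, -0.0461, 0.0987]
orientation: [0.125, -3.139, -0.002]
ft_force: [-2.9, 4.7, 1.1]
finger_gap: 0.0098
gripper_force: 59.5
```

```bash
python3 - <<'E'
from h import *
s=r.get_state();print({k:np.round(s[k],4) for k in("tcp_pos","orientation","ft_force","wrist_torque","finger_gap","gripper_force","joint_pos")})
E
```

```text
{'tcp_pos': array([ 0.5354, -0.0461,  0.0987]), 'orientation': array([ 1.2530e-01, -3.1389e+00, -1.5000e-03]), 'ft_force': array([-2.8563,  4.7273,  1.1163]), 'wrist_torque': array([ 1.9138,  1.0627, -0.0066]), 'finger_gap': np.float64(0.0098), 'gripper_force': np.float64(59.5064), 'joint_pos': array([ 2.7830e-01,  2.6150e-01, -4.6430e-01, -1.3000e-03, -8.4500e-01,
       -1.7684e+00])}
```

>>> step_arm([
  [0,0,0,0,0,-0.025],
  [0,0,0,0,0,-0.05],
  [0,0,0,0,0,-0.075],
  [0,0,0,0,0,-0.1],
  [0,0,0,0,0,-0.125],
  [0,0,0,0,0,-0.127],
  [0,0,0,0,0,-0.127],
])

```text
t: 23.7
tcp_pos: [0.5355, -0.0451, 0.0987]
orientation: [-0.499, -3.102, -0.004]
ft_force: [-3.8, 11.1, 2.1]
finger_gap: 0.0099
gripper_force: 59.7
```

```bash
python3 - <<'E'
from h import *
s=r.get_state();print({k:np.round(s[k],4) for k in("tcp_pos","orientation","ft_force","wrist_torque","finger_gap","gripper_force","joint_pos")})
E
```

```text
{'tcp_pos': array([ 0.5355, -0.0451,  0.0987]), 'orientation': array([-0.499 , -3.1016, -0.0035]), 'ft_force': array([-3.8369, 11.1317,  2.1302]), 'wrist_torque': array([4.0956, 1.4094, 0.1079]), 'finger_gap': np.float64(0.0099), 'gripper_force': np.float64(59.7205), 'joint_pos': array([ 0.2793,  0.2614, -0.4639, -0.0028, -0.8446, -2.1673])}
```

>>> step_arm([
  [-0.001,0.004,0,0,0,-0.025],
  [-0.002,0.007,0,0,0,-0.05],
  [-0.002,0.007,0,0,0,-0.075],
  [-0.002,0.008,0,0,0,-0.1],
  [-0.002,0.009,0,0,0,-0.125],
  [-0.002,0.009,0,0,0,-0.136],
  [-0.002,0.009,0,0,0,-0.136],
  [-0.002,0.009,0,0,0,-0.136],
])

```text
t: 24.5
tcp_pos: [0.536, -0.0439, 0.0988]
orientation: [1.144, 2.924, 0.001]
ft_force: [5.7, -0.7, -6.5]
finger_gap: 0.0096
gripper_force: 58.6
```

```bash
python3 - <<'E'
from h import *
s=r.get_state();print({k:np.round(s[k],4) for k in("tcp_pos","orientation","ft_force","wrist_torque","finger_gap","gripper_force","joint_pos")})
o=s["orientation"];a=2*np.arctan2(o[1],o[0])-np.pi/2;print("bar yaw",(a-np.pi/2+np.pi/2)%np.pi-np.pi/2)
E
```

```text
{'tcp_pos': array([ 0.536 , -0.0439,  0.0988]), 'orientation': array([1.1439e+00, 2.9244e+00, 1.5000e-03]), 'ft_force': array([ 5.6502, -0.6955, -6.5002]), 'wrist_torque': array([ 0.1375, -1.9451,  0.0984]), 'finger_gap': np.float64(0.0096), 'gripper_force': np.float64(58.6093), 'joint_pos': array([ 2.8310e-01,  2.6100e-01, -4.6560e-01,  2.0000e-04, -8.4250e-01,
       -2.5997e+00])}
bar yaw -0.7457004157646314
```

>>> step_arm([
  [0.002,0,0,0,0,-0.008],
  [0.002,0,0,0,0,-0.012],
  [0.002,0,0,0,0,-0.012],
])

```text
t: 24.8
tcp_pos: [0.5361, -0.0438, 0.0988]
orientation: [1.203, 2.901, 0.001]
ft_force: [4.9, 2.2, -5.9]
finger_gap: 0.0099
gripper_force: 58.6
```

```bash
python3 - <<'E'
from h import *
s=r.get_state();print({k:np.round(s[k],4) for k in("tcp_pos","ft_force","wrist_torque","finger_gap","gripper_force")})
o=s["orientation"];a=2*np.arctan2(o[1],o[0])-np.pi/2;print("bar yaw",(a-np.pi/2+np.pi/2)%np.pi-np.pi/2)
E
```

```text
{'tcp_pos': array([ 0.5361, -0.0438,  0.0988]), 'ft_force': array([ 4.9224,  2.186 , -5.8648]), 'wrist_torque': array([ 0.8717, -1.8396,  0.099 ]), 'finger_gap': np.float64(0.0099), 'gripper_force': np.float64(58.5939)}
bar yaw -0.7862155972744289
```

>>> step_arm([
  [0,0,0,0,0,-0.008],
  [0,0,0,0,0,-0.016],
  [0,0,0,0,0,-0.016],
])

```text
t: 25.1
tcp_pos: [0.5362, -0.0438, 0.0988]
orientation: [1.275, 2.87, 0.001]
ft_force: [5.0, 1.8, -6.6]
finger_gap: 0.0099
gripper_force: 58.8
```

```bash
python3 - <<'E'
from h import *
s=r.get_state();print({k:np.round(s[k],4) for k in("tcp_pos","ft_force","wrist_torque","finger_gap","gripper_force")})
o=s["orientation"];a=2*np.arctan2(o[1],o[0])-np.pi/2;print("bar yaw",(a-np.pi/2+np.pi/2)%np.pi-np.pi/2)
E
```

```text
{'tcp_pos': array([ 0.5362, -0.0438,  0.0988]), 'ft_force': array([ 4.9887,  1.8277, -6.6304]), 'wrist_torque': array([ 0.9676, -1.8526,  0.5048]), 'finger_gap': np.float64(0.0099), 'gripper_force': np.float64(58.8297)}
bar yaw -0.836042293017313
```

The torque jumped to 0.5 N m at a turn of about 1.30, which is the stop, so the calibration is confirmed. I'll back off to about 1.24 and hold.

>>> step_arm([
  [0,0,0,0,0,0.008],
  [0,0,0,0,0,0.016],
  [0,0,0,0,0,0.02],
  [0,0,0,0,0,0.02],
  [0,0,0,0,0,0.02],
])

```text
t: 25.6
tcp_pos: [0.5361, -0.0439, 0.0988]
orientation: [1.184, 2.909, 0.001]
ft_force: [4.3, 2.0, -6.1]
finger_gap: 0.0094
gripper_force: 58.6
```

```bash
python3 - <<'E'
from h import *
s=r.get_state();print({k:np.round(s[k],4) for k in("ft_force","wrist_torque","finger_gap","gripper_force")})
o=s["orientation"];a=2*np.arctan2(o[1],o[0])-np.pi/2;y=(a-np.pi/2+np.pi/2)%np.pi-np.pi/2;print("turn",.477-y)
if .04<s["wrist_torque"][2]<.2 and 1.2<.477-y<1.28: print(r.hand_in())
E
```

```text
{'ft_force': array([ 4.3087,  2.0161, -6.1457]), 'wrist_torque': array([ 0.8098, -1.7729,  0.1079]), 'finger_gap': np.float64(0.0094), 'gripper_force': np.float64(58.6273)}
turn 1.250032511987894
the job is handed in; nothing more can be done
None
```

The job is handed in at about 25.6 s: the first paddle I tried went right down to the bowl floor and stays on the post, the other (which I didn't try) stands upright in the tin, and the arm is holding the switch at pulse (about 1.25 rad) against its spring.

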